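Clip the bike display onto its bayonet mount

ROBOT

A 6-joint arm with a two-finger parallel gripper is mounted at the origin on the work surface. World frame = base frame: x ahead of the robot, y to its left, z up, the work surface at z = 0. Lengths are in mm, angles in rad, forces in N, time in s.
With the tool pointing down it reaches from about 350 to 925 mm from the base axis. Payload 6.4 kg.
Tool frame: the origin (TCP) lies at the very end of the fingers, on their centre line; the grasp point (between the pads) lies 19 mm behind it (tcp_to_grasp is the distance from the TCP to the grasp point, in mm); z points along the fingers, y is the direction in which the jaws open and shut (so a half turn about z gives the same grasp; the last joint's range is limited). The gripper opens to 94 mm and grips with 3 to 60 N. Pads are 16 mm wide; open, the fingers measure 119 mm over their backs; the gripper's body (75 mm by 177 mm) begins 78 mm behind the grasp point.
Start: joints at [1.107, 0.245, 1.558, -0, 1.339, -0.174], TCP at [185.741, 622.908, 205.455] pointing down, gripper open.
Joint ranges: [-3.13, 3.13], [-1.02, 2.26], [0.13, 2.54], [-0.95, 4.09], [0.21, 2.88], [-2.74, 2.74]. Speed limits (rad/s): [2.57, 2.57, 3.14, 3.14, 3.14, 3.14].

INTERFACE

Orientations are given as a 3x3 rotation matrix whose columns are the frame's x, y, z axes.
In Python, from bench import * gives the robot as it stands.
- The arm moves only by the shell command python3 -m creep 'ROWS' [FORCE]. ROWS is text: rows parted by semicolons, each of 7 numbers parted by spaces: the turn, a rotation vector about the world's x, y, z in degrees, then the shift along the world's x, y, z in mm, then the closure, from -1 (fully open) to 1 (shut). In form: wx wy wz tx ty tz gripper; .... A call has 1 to 5 rows; each row shifts and turns the pose as measured when the row begins; what a row does not reach is not made up. A row lasts 1/10 s, in which the tool goes at most 50 mm and 8.59 degrees, less where a joint would pass 70% of its speed; a pose out of reach is approached as far as the arm can. A call is refused whole if a number of a shift passes 50 or a number of a turn 8.59, either way. A call with a gripper value outside its range is refused whole. The fingers move at their own pace and stop on an object; FORCE is the grip in N (left out, the last holds). Time passes only in rows, so rows that do not move let the fingers close. It gives the time, the measured TCP pose, the force and the opening at its end, in the units of the state.
- observe(): the state, without advancing time (a new reading comes with each control period).
- grab_frame(name): name is "side" or "top"; returns the picture (480x640x3 uint8, blue, green, red); there is no depth.
- camera_params(name): a dict with "fovy" (degrees; the focal length in pixels is half the picture's height over the tangent of half this angle, whatever the lens; pixels are square), "cx", "cy" (the principal point, pixels), "R" (3x3) and "t" (3): a world point X has camera coordinates R X + t. Camera axes: x right, y down, z forward; pixel columns grow to the right and rows downward; lengths in mm; the calibration is good to about 2 mm. A picture is of the moment at which its call begins. camera_params takes no time and is no camera call.
- close_job(): hands the job in, once; it reports no verdict.
Trained networks look in the newest picture that a camera, given by its name, has taken for a name from the list of things; names that differ only in an ending like _2 or _b are one class to them, and where a whole thing is asked for, a point or a joint stands for the part that bears it (a point fixed in the world has none). Each returns a list of dicts, best first, with "conf" (0 to 1); they miss things now and then, are a little off and sometimes report something else, mostly with a low value. They report only what shows in the picture. A call takes as long as a camera call. They do not tell look-alikes from the thing itself.
- trace(camera, thing): "region" (480x640 bool, what is visible of it) and "bbox" ([left, top, width, height] in pixels, round what is visible of it).
The state is a dict: "t": time; "q": joint angles; "qvel": joint speeds; "joint_torque": joint torques, N m; "position": TCP position; "ee_rot": TCP orientation; "wrist_force": force on the tool from outside, world axes, zero at the start; "ft_torque": the same for the moment, N m; "width": finger opening in mm.
Only numpy, scipy, OpenCV 4.12 (cv2) and the standard library are available. Lean on these libraries where they do the work, as an engineer would, in place of code of your own. Each camera call takes 0.05 s, during which the arm holds its last target.

TASK

Pick up the bike display from the bench mat and fit it on the bayonet mount in front of the handlebar: set it in crosswise with its lugs in the entry slots, press it down against the spring and, keeping it pressed, give it a quarter turn clockwise until it springs up locked, with its orange buttons towards the handlebar. It takes about 1 kg of push (10 N); never push with more than 1.6 kg (16 N), and do not force it round against its stops. Let go, and leave the bell and the rear light on the mat alone.

Things in the scene. Friction and masses are not known exactly. Their poses are not given: they have to be found in the camera images.
- display: Bike display, black housing 88 x 56 x 21 mm (x, y, z), 0.12 kg, on an 11.5 mm high foot, standing screen up on a mat 3 mm thick. Origin: centre of the foot's underside; z up, x along the length, from the two orange buttons on top to the nose. Housing: z = 11.5 to 32.5 mm; grip it across its 56 mm width.
- nose (a point): Middle of the display's end face away from the buttons: 44 mm along the display's x from its origin, 22 mm above it.
- lug (a point): Tip of one of the display's two grey bayonet lugs, 17 mm along the display's +y, at the height of its origin. The foot is a round core 25 mm in diameter; in its lowest 3 mm the lugs make a bar 34 mm long along y and 12 mm wide.
- socket (a point): Bayonet socket, a grey cup 48 mm in diameter with silver lips, on a rubber damper that yields by several mm under the push. Point: on its axis at the rim, 205 mm above the bench when unloaded; z up, x away from the handlebar (riding direction), y to the left. Mouth 27 mm in diameter. A brass plunger 4 mm below the rim resists the foot (3 N at first, plus 1.6 N/mm); hard floor 10 mm below the rim.
- slot (a point): Outer end, at the rim, of one of the two entry slots, each 15 mm wide, reaching 20 mm out from the axis along the socket's +x and -x. The lugs enter them when the display's nose points along the socket's +y. With the foot's underside at least 8.5 mm below the rim (about 10 N) the lugs pass under the ridges beside the slots, clockwise seen from above only.
- notch (a point): Outer end, at the rim, of one of the two notches, along the socket's +y and -y. After 90 degrees clockwise from the entry (solid stops about 6 degrees further) the lugs are below them and, once no longer pressed, spring up 3 mm into them: locked, foot's underside 5.5 mm below the rim, nose along the socket's +x. The housing never touches the rim.
- bell: Brass bicycle bell, 52 mm in diameter, 37 mm high, loose on the mat; origin under its centre. Leave alone.
- light: Rear light, black with a red lens, 30 x 46 x 30 mm, loose on the mat; origin under its centre. Leave alone.
- cockpit: Handlebar with the mount, held by its stem in a blue bench vice; all fixed. Origin on the bench below the socket's axis, axes as the socket's. The bar lies along y, 418 mm long, at most 41 mm thick, its axis 78 mm behind the socket's and 27 mm below the rim; the stem's top is 138 mm behind the socket's axis and 3 mm below the rim.
Not all that is in view belongs to the job. What is shaped like the display but pink, purple or red is not meant.

How it is judged:
By the outcome, as a careful person would: the job done as asked, in the order asked, and still so for the second after the job is handed in, with the robot touching nothing.
It also fails if it takes over 72 s, if anything falls off the work surface, if the arm or the gripper's body presses on something with over 40 N, if the wrist force passes 120 N, or if a joint passes its speed limit or range.

## Working session

There is one attempt and no reset: what is moved stays moved. The work goes in short steps, Python scripts to look and compute and a shell command to move; the robot and the scene stay as the last step left them, time stands still between calls to the robot, and variables do not carry over. Pictures are saved under pics/ and viewed, and the job is handed in when it is done.

```bash
ls; mkdir -p pics; python3 - <<'E'
from bench import *
import cv2
s=observe()
print({k:(v if not hasattr(v,'tolist') else v.tolist()) for k,v in s.items()})
for n in ("side","top"):
    cv2.imwrite(f"pics/{n}0.png",grab_frame(n)); print(n,camera_params(n))
E
```

```text
pics
{'t': 0.0, 'q': [1.1068820660180578, 0.2458101811264539, 1.5589758673299001, 1.534717584615356e-06, 1.3386831385854945, -0.174107225574292], 'qvel': [0.0009406161457878499, -0.0009629841314255514, 0.00023227380492802304, 0.00020397586476375866, 0.0012714666701176018, 0.000927218772680192], 'joint_torque': [0.001775375712895766, -41.5828800201416, -31.460659503936768, 0.06860278313979506, 0.03320639370940626, -0.00011865568922075909], 'position': [185.4819998478332, 622.3648296588522, 204.36835155821055], 'ee_rot': [[-0.9582987977887671, 0.2857668750672208, -0.0008409940065027786], [0.2857679259962912, 0.9582973851403355, -0.0016775294256935521], [0.0003265400155365434, -0.0018479035449110342, -0.9999982393105035]], 'wrist_force': [0.3056373370955445, 0.5632003813326488, 0.20531969457203736], 'ft_torque': [0.03640566273878109, -0.0034192144815400386, 0.013776613584344994], 'width': 93.8283168766117}
side {'fovy': 55.81913852051474, 'cx': 316.7264221231714, 'cy': 230.93766508486024, 'R': array([[ 0.88869852, -0.45848161, -0.00308976],
       [-0.30160348, -0.57951137, -0.75710099],
       [ 0.34532633,  0.67376642, -0.65329055]]), 't': array([-495.91258755,  163.16359597, 1103.92137016])}
top {'fovy': 44.13369137668398, 'cx': 320.73774409286364, 'cy': 227.5308536050341, 'R': array([[ 0.02509296, -0.99957913, -0.01455708],
       [-0.99176786, -0.02306256, -0.12595486],
       [ 0.12556613,  0.01759783, -0.99192916]]), 't': array([-156.44683811,  494.21430517, 1894.80852955])}
```

View pics/side0.png

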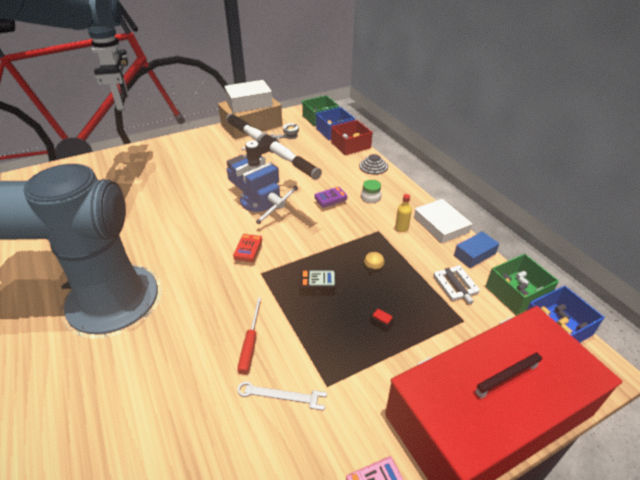

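View pics/top0.png

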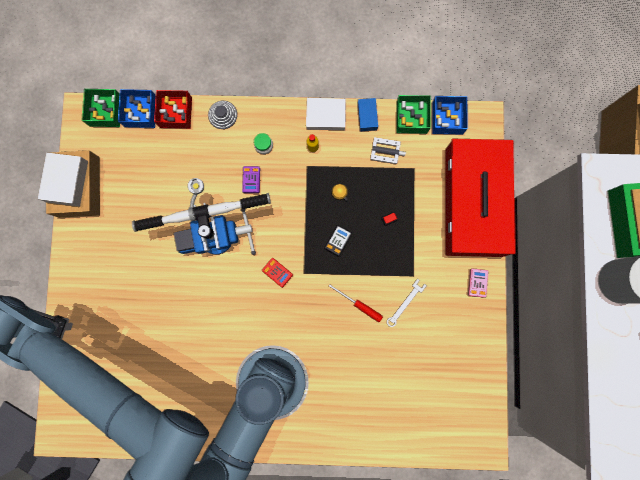

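```bash
cat > h.py <<'E'
import numpy as np, cv2
from bench import *
def K(n):
    p=camera_params(n); f=240/np.tan(np.radians(p['fovy']/2)); return f,p['cx'],p['cy'],np.array(p['R']),np.array(p['t'])
def proj(n,X):
    f,cx,cy,R,t=K(n); c=R@np.array(X,float)+t; return np.array([cx+f*c[0]/c[2],cy+f*c[1]/c[2]])
def ray(n,uv):
    f,cx,cy,R,t=K(n); d=R.T@np.array([(uv[0]-cx)/f,(uv[1]-cy)/f,1]); return -R.T@t,d
def atz(n,uv,z):
    o,d=ray(n,uv); return o+d*(z-o[2])/d[2]
def tri(a,b):
    A=0;B=0;L=[ray("side",a),ray("top",b)]
    for o,d in L:
        d=d/np.linalg.norm(d);P=np.eye(3)-np.outer(d,d);A=A+P;B=B+P@o
    X=np.linalg.solve(A,B); return X,[np.linalg.norm(np.cross(X-o,d/np.linalg.norm(d))) for o,d in L]
E
python3 - <<'E'
from h import *
np.set_printoptions(precision=1,suppress=True)
for n in ("side","top"):
    print(n,'base',proj(n,[0,0,0]),'tcp',proj(n,observe()['position']))
    im=grab_frame(n)
    for th in ("display","socket","slot","notch","nose","lug","cockpit"):
        for r in trace(n,th)[:4]:
            ys,xs=np.nonzero(r['region']); print(n,th,round(r['conf'],2),r['bbox'],xs.mean(),ys.mean(),len(xs))
    c={"side":[(290,255,60,45),(255,105,90,75)],"top":[(320,220,40,40),(165,165,60,45)]}[n]
    for i,(x,y,w,h) in enumerate(c):
        cv2.imwrite(f"pics/{n}c{i}.png",cv2.resize(im[y:y+h,x:x+w],None,fx=10 if i==0 else 8,fy=10 if i==0 else 8,interpolation=cv2.INTER_CUBIC))
E
```

```text
side base [113.2 297.9] tcp [124.4 103.7]
side display 0.84 [297.0, 274.3, 40.0, 16.4] 316.45221112696146 280.1355206847361 701
side display 0.69 [345.3, 454.8, 57.9, 24.9] 376.99625 471.20375 800
side display 0.67 [234.4, 237.5, 29.0, 25.8] 247.14638447971782 247.2962962962963 567
side display 0.64 [314.9, 187.7, 32.0, 19.0] 330.46952595936796 196.22121896162528 443
side socket 0.66 [288.0, 124.3, 10.5, 12.7] 290.312925170068 128.7278911564626 147
side slot 0.47 [283.9, 121.1, 11.3, 15.5] 290.5405405405405 128.1216216216216 148
side notch 0.48 [282.7, 121.2, 15.5, 10.6] 290.9530201342282 128.34228187919464 149
side nose 0.94 [344.1, 455.9, 59.5, 23.2] 377.3817527010804 470.85834333733493 833
side nose 0.79 [298.1, 270.1, 38.4, 21.6] 317.14547837483616 280.2110091743119 763
side nose 0.69 [314.3, 185.6, 30.9, 23.5] 330.7826086956522 196.08300395256916 506
side nose 0.64 [236.1, 237.9, 26.5, 23.4] 247.3257328990228 247.17100977198697 614
side lug 0.85 [347.2, 450.6, 54.5, 28.8] 377.0580046403712 470.67401392111367 862
side lug 0.72 [300.8, 273.0, 37.2, 18.7] 317.1902245706737 280.0052
[... 940 characters left out ...]
4] 477.74795081967216 282.5922131147541 488
top nose 0.91 [326.4, 227.1, 25.4, 29.0] 337.48394004282653 240.7173447537473 467
top nose 0.91 [266.3, 260.9, 22.9, 23.6] 276.7470167064439 272.19331742243435 419
top nose 0.88 [242.0, 164.2, 16.1, 28.8] 250.65086206896552 179.16379310344828 464
top lug 0.95 [468.8, 265.6, 20.3, 29.1] 477.4063116370809 282.465483234714 507
top lug 0.91 [240.1, 165.3, 19.4, 26.0] 250.73447537473234 179.16702355460384 467
top lug 0.88 [261.1, 256.7, 33.2, 30.7] 276.6179540709812 272.03966597077243 479
top lug 0.58 [324.9, 224.3, 26.7, 32.1] 337.1686746987952 240.22289156626505 498
top cockpit 0.88 [134.1, 176.3, 137.1, 82.2] 206.07748309932398 223.4919396775871 3846
```

View pics/topc0.png

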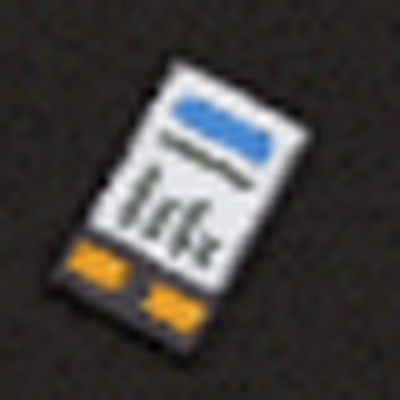

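View pics/topc1.png

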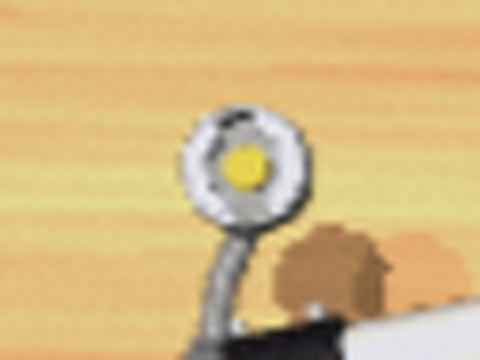

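View pics/sidec0.png

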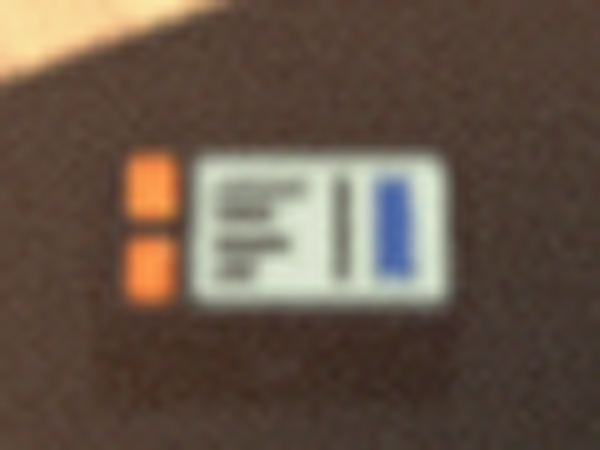

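View pics/sidec1.png

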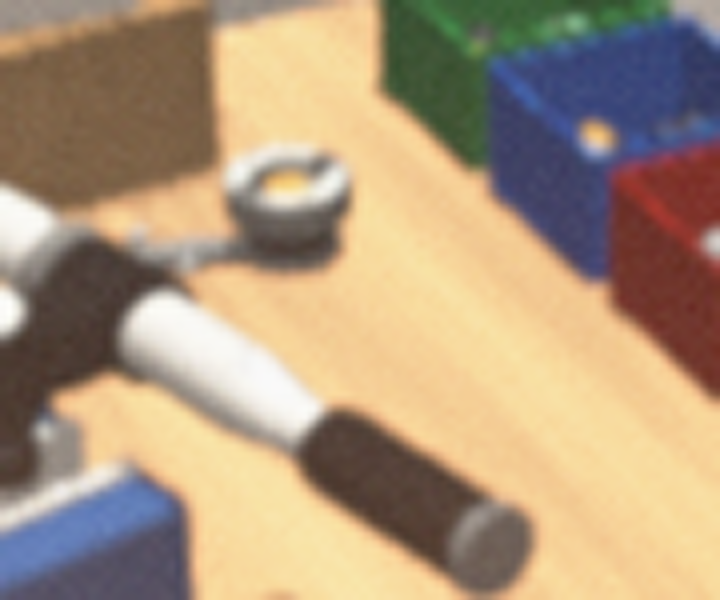

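```bash
python3 - <<'E'
from h import *
np.set_printoptions(precision=1,suppress=True)
print("socket tri",tri((290.5,128.3),(195.3,185.6)))
print("plunger tri",tri((255+284/8,105+186/8),(165+247/8-.0,165+167/8)))
print("disp tri",tri((316.9,280.1),(338.0,240.5)))
# side cup ellipse rim from crop: left (225,190) right(350,190) top 145
im=grab_frame("top")
hsv=cv2.cvtColor(im,cv2.COLOR_BGR2HSV)
def comp(mask,c):
    n,l,s,ce=cv2.connectedComponentsWithStats(mask.astype(np.uint8))
    return [(ce[i],s[i,4]) for i in range(1,n) if s[i,4]>3 and np.hypot(*(ce[i]-c))<25]
print(comp((hsv[...,0]>8)&(hsv[...,0]<22)&(hsv[...,1]>140)&(hsv[...,2]>120),(337,240)))
sub=(im.min(2)>110); sub[:220]=0;sub[265:]=0;sub[:,:322]=0;sub[:,355:]=0
cnt=max(cv2.findContours(sub.astype(np.uint8),0,1)[0],key=cv2.contourArea)
b=cv2.minAreaRect(cnt);print(b); 
P=[atz("top",p,35.5) for p in cv2.boxPoints(b)]; print(np.array(P))
print("sizes",np.linalg.norm(P[1]-P[0]),np.linalg.norm(P[2]-P[1]))
i2=grab_frame("side");h2=cv2.cvtColor(i2,cv2.COLOR_BGR2HSV)
print(comp((h2[...,0]>3)&(h2[...,0]<22)&(h2[...,1]>140)&(h2[...,2]>150),(306,280)))
s2=(i2.min(2)>115); s2[:262]=0;s2[295:]=0;s2[:,:305]=0;s2[:,345:]=0
cnt=max(cv2.findContours(s2.astype(np.uint8),0,1)[0],key=cv2.contourArea)
print(cv2.approxPolyDP(cnt,3,True).reshape(-1,2), cv2.moments(cnt)['m10']/cv2.moments(cnt)['m00'],cv2.moments(cnt)['m01']/cv2.moments(cnt)['m00'])
# handlebar direction
for a in [(145,226),(262,202)]: print(atz("top",a,178))
E
```

```text
socket tri (array([592.9, 231.9, 201.1]), [np.float64(1.250233025468918), np.float64(1.2502330254688263)])
plunger tri (array([591.9, 229.8, 202.5]), [np.float64(1.1754283520326494), np.float64(1.1754283520325988)])
disp tri (array([ 455.9, -201.1,   29.4]), [np.float64(0.9851756526159502), np.float64(0.9851756526158908)])
[(array([329.4, 246.2]), np.int32(18)), (array([336.9, 250.4]), np.int32(17))]
((339.29718017578125, 237.1651153564453), (14.66641616821289, 18.842945098876953), 29.05460548400879)
[[ 451.1 -170.2   35.5]
 [ 505.5 -198.6   35.5]
 [ 483.2 -240.6   35.5]
 [ 429.  -212.1   35.5]]
sizes 61.32840452531286 47.516801158068176
[(array([304.9, 273.1]), np.int32(32)), (array([304.8, 281.4]), np.int32(27))]
[[309 272]
 [309 284]
 [334 284]
 [331 270]] 321.42058823529413 277.19019607843137
[471.5 382.6 178. ]
[552.7  32.3 178. ]
```

```bash
python3 -m creep '0 0 -8.5 10 -10 48 -1;0 0 -8.5 20 -20 45 -1;0 0 -8.5 26 -46 20 -1;0 0 -8.5 26 -46 0 -1;0 0 -8.5 26 -46 0 -1' 45; python3 - <<'E'
from h import *
np.set_printoptions(precision=1,suppress=True)
c=atz("top",(338.1,240.6),35.5);print(c)
b=atz("top",(333.15,248.3),35.5);print(b)
for n in("side","top"):
    print(n,"stem",proj(n,[592-138*.974,231-138*.225,202]),"barends",proj(n,[592-78*.974-209*.225,231-78*.225+209*.974,178]),proj(n,[592-78*.974+209*.225,231-78*.225-209*.974,178]))
E
```

```text
t: 1.5
position: [287.4, 462.0, 318.0]
ee_rot: [[-0.504, 0.864, -0.004], [0.864, 0.504, 0.002], [0.004, -0.002, -1.0]]
wrist_force: [0.1, 0.4, -0.1]
width: 94.3
[ 455.9 -201.7   35.5]
[ 430.6 -186.3   35.5]
side stem [251.7 143.6] barends [230.9 118.6] [316.5 174.9]
top stem [203.4 231. ] barends [133.6 226.5] [269.5 198.8]
```

```bash
python3 -m creep '0 0 -8.5 24 -46 0 -1;0 0 -8.5 24 -46 0 -1;0 0 -8.5 24 -46 0 -1;0 0 -8.5 24 -46 0 -1;0 0 -8.5 24 -46 0 -1'; python3 -m creep '0 0 -8.5 12 -46 0 -1;0 0 -8.5 6 -46 0 -1;0 0 -8.5 4 -46 0 -1;0 0 -8.5 4 -46 0 -1;0 0 -8.5 4 -46 0 -1'
```

```text
t: 2.0
position: [401.9, 239.4, 320.0]
ee_rot: [[0.22, 0.975, 0.005], [0.975, -0.22, 0.005], [0.006, 0.004, -1.0]]
wrist_force: [0.5, 0.3, -0.4]
width: 93.8
t: 2.5
position: [432.8, -0.3, 321.2]
ee_rot: [[0.826, 0.563, 0.011], [0.563, -0.826, -0.001], [0.009, 0.007, -1.0]]
wrist_force: [-0.3, 0.0, -0.1]
width: 93.7
```

```bash
python3 -m creep '0 0 -8.5 4 -40 -20 -1;0 0 -8.5 4 -40 -20 -1;0 0 -8.5 4 -40 -20 -1;0 0 -8.5 4 -40 -20 -1;0 0 -8.5 4 -20 -20 -1'
```

```text
t: 3.0
position: [453.7, -192.0, 223.5]
ee_rot: [[0.988, -0.154, 0.016], [-0.154, -0.988, -0.019], [0.019, 0.016, -1.0]]
wrist_force: [0.4, -0.8, 0.7]
width: 94.1
```

```bash
python3 -m creep '0.5 0.4 -8 2 -9.5 -40 -1;0.5 0.4 -8 0 0 -40 -1;0 0 -3.3 0 0 -40 -1;0 0 0 0 0 -20 -1;0 0 0 0 0 0 -1'; python3 - <<'E'
from h import *
s=observe();R=np.array(s['ee_rot']);print(s['position'],np.degrees(np.arctan2(R[1,0],R[0,0])),R[:,2])
im=grab_frame("top");i2=grab_frame("side")
a=cv2.resize(im[210:270,300:380],None,fx=5,fy=5,interpolation=2);b=cv2.resize(i2[220:310,270:370],None,fx=4,fy=4,interpolation=2)
o=np.zeros((360,800,3),np.uint8);o[:300,:400]=a;o[:360,400:]=b;cv2.imwrite("pics/g1.png",o)
E
```

```text
t: 3.5
position: [454.1, -205.2, 77.4]
ee_rot: [[0.87, -0.493, -0.004], [-0.493, -0.87, -0.004], [-0.001, 0.005, -1.0]]
wrist_force: [0.6, 0.5, 0.9]
width: 93.9
[ 454.11311918 -205.24068994   77.4012868 ] -29.51159443073709 [-0.00363407 -0.00354913 -0.9999871 ]
```

View pics/g1.png

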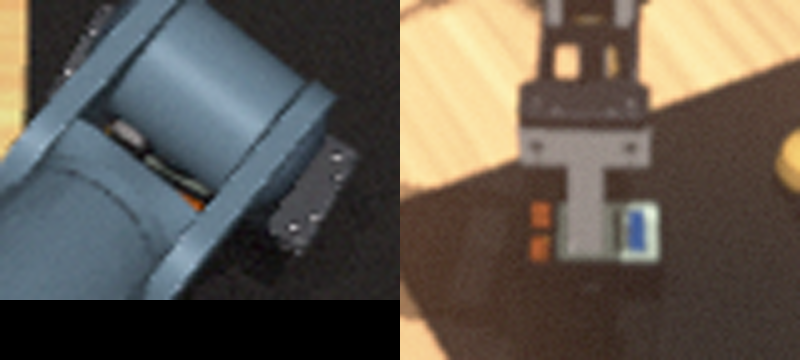

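```bash
python3 -m creep '0 0 1.9 2 3.7 -25 -1;0 0 0 0 0 -25 -1;0 0 0 0 0 -14 -1;0 0 0 0 0 0 -1' 45; python3 - <<'E'
from h import *
s=observe();R=np.array(s['ee_rot']);print(s['position'],np.degrees(np.arctan2(R[1,0],R[0,0])),R[:,2],s['wrist_force'])
E
```

```text
t: 4.0
position: [465.1, -207.2, 24.5]
ee_rot: [[0.887, -0.461, 0.016], [-0.46, -0.888, -0.018], [0.023, 0.009, -1.0]]
wrist_force: [0.6, 0.1, 0.6]
width: 94.0
[ 465.06303475 -207.1593569    24.49814195] -27.412077351269954 [ 0.01637221 -0.018215   -0.99970004] [0.56718978 0.103739   0.63935165]
```

```bash
python3 -m creep '0 0 0 0 0 0 -1;0 0 0 0 0 0 -1'; python3 -m creep '0 0 0 0 0 0 -1'; python3 - <<'E'
from h import *
for i in range(3):
    s=observe();print(s['position'],s['q'])
E
```

```text
t: 4.2
position: [467.5, -208.8, 28.2]
ee_rot: [[0.888, -0.46, 0.021], [-0.46, -0.888, -0.022], [0.029, 0.01, -1.0]]
wrist_force: [0.1, -0.1, -0.5]
width: 94.0
t: 4.3
position: [468.5, -209.4, 29.8]
ee_rot: [[0.888, -0.46, 0.024], [-0.46, -0.888, -0.024], [0.032, 0.01, -0.999]]
wrist_force: [-0.0, -0.4, 0.1]
width: 94.0
[ 468.53361011 -209.44629774   29.80389177] [-0.63889732  0.14929058  2.02880069 -0.00597728  0.93045792  1.4134288 ]
[ 468.53361011 -209.44629774   29.80389177] [-0.63889732  0.14929058  2.02880069 -0.00597728  0.93045792  1.4134288 ]
[ 468.53361011 -209.44629774   29.80389177] [-0.63889732  0.14929058  2.02880069 -0.00597728  0.93045792  1.4134288 ]
```

```bash
python3 -m creep '1.4 1.4 0 -8 5 -5 -1;0.2 0.2 0 -5.5 3.5 -2 -1'; python3 -m creep '0.2 0.2 0 -1 0.6 -1.6 -1'
```

```text
t: 4.5
position: [455.8, -201.5, 24.5]
ee_rot: [[0.888, -0.46, -0.003], [-0.46, -0.888, 0.004], [-0.005, -0.002, -1.0]]
wrist_force: [0.3, -0.3, -0.3]
width: 94.0
t: 4.6
position: [454.0, -200.4, 22.6]
ee_rot: [[0.888, -0.46, -0.007], [-0.46, -0.888, 0.008], [-0.01, -0.004, -1.0]]
wrist_force: [-0.2, 0.3, -0.8]
width: 94.1
```

```bash
python3 -m creep '0 0 0 0 0 0 -1';  python3 -m creep '0 0 0 0 0 0 -1'
```

```text
t: 4.7
position: [453.6, -200.2, 22.2]
ee_rot: [[0.888, -0.46, -0.008], [-0.46, -0.888, 0.009], [-0.011, -0.004, -1.0]]
wrist_force: [0.1, 0.6, 0.0]
width: 94.0
t: 4.8
position: [453.4, -200.1, 22.1]
ee_rot: [[0.888, -0.46, -0.009], [-0.46, -0.888, 0.009], [-0.012, -0.004, -1.0]]
wrist_force: [-0.2, -0.9, -0.6]
width: 94.1
```

```bash
python3 -m creep '-0.5 -0.5 0 2.5 -1.4 -5 -1;0 0 0 0 0 -5 -1;0 0 0 0 0 0 -1'
```

```text
t: 5.1
position: [456.1, -201.6, 11.1]
ee_rot: [[0.888, -0.46, 0.001], [-0.46, -0.888, -0.0], [0.001, -0.0, -1.0]]
wrist_force: [-0.0, -0.4, 0.2]
width: 94.3
```

```bash
python3 -m creep '0 0 0 0 0 0 1;0 0 0 0 0 0 1;0 0 0 0 0 0 1;0 0 0 0 0 0 1;0 0 0 0 0 0 1' 45;python3 -m creep '0 0 0 0 0 0 1;0 0 0 0 0 0 1' 45
```

```text
t: 5.6
position: [456.2, -201.5, 11.0]
ee_rot: [[0.888, -0.46, 0.001], [-0.46, -0.888, 0.0], [0.001, -0.0, -1.0]]
wrist_force: [-0.2, 1.1, -0.9]
width: 57.2
t: 5.8
position: [456.2, -201.5, 11.0]
ee_rot: [[0.888, -0.46, 0.001], [-0.46, -0.888, -0.0], [0.001, -0.0, -1.0]]
wrist_force: [0.7, 0.0, -0.7]
width: 55.5
```

```bash
python3 -m creep '0 0 0 0 0 15 1;0 0 0 0 0 40 1;0 0 0 0 0 45 1;0 0 0 0 0 45 1;0 0 4 0 5 45 1'; python3 -m creep '0 0 8.5 5 20 45 1;0 0 8.5 8 28 25 1;0 0 8.5 8 30 0 1;0 0 8.5 8 30 0 1;0 0 8.5 8 30 0 1'
```

```text
t: 6.3
position: [448.6, -191.5, 197.9]
ee_rot: [[0.918, -0.396, -0.017], [-0.396, -0.918, 0.011], [-0.02, -0.004, -1.0]]
wrist_force: [-0.3, -0.1, -1.8]
width: 55.3
t: 6.8
position: [488.0, -53.2, 279.3]
ee_rot: [[0.941, 0.339, -0.004], [0.339, -0.941, -0.007], [-0.006, 0.005, -1.0]]
wrist_force: [-0.1, -0.3, -0.3]
width: 55.6
```

```bash
python3 -m creep '0 0 8.5 8 30 0 1;0 0 8.5 8 30 0 1;0 0 8.5 8 30 0 1;0 0 8.5 8 30 0 1;0 0 8.5 8 30 0 1'
```

```text
t: 7.3
position: [527.5, 103.5, 277.9]
ee_rot: [[0.457, 0.89, 0.0], [0.89, -0.456, -0.009], [-0.008, 0.004, -1.0]]
wrist_force: [0.2, -0.5, -1.3]
width: 55.7
```

```bash
python3 -m creep '0 0 8.5 13 27 0 1;0 0 8.5 13 26 0 1;0 0 8.5 13 26 0 1;0 0 7 13 26 0 1;0 0 5 9 16 0 1'; python3 -m creep '0 0 0 0 0 0 1;0 0 0 0 0 0 1'; python3 - <<'E'
from h import *
s=observe();R=np.array(s['ee_rot']);print(s['position'],np.degrees(np.arctan2(R[1,0],R[0,0])),R[:,2],s['wrist_force'])
E
```

```text
t: 7.8
position: [588.2, 231.6, 274.8]
ee_rot: [[-0.196, 0.981, 0.001], [0.981, 0.196, -0.009], [-0.009, -0.0, -1.0]]
wrist_force: [-0.1, 0.1, -1.1]
width: 55.6
t: 8.0
position: [587.8, 233.0, 273.0]
ee_rot: [[-0.197, 0.98, -0.001], [0.98, 0.197, -0.009], [-0.009, -0.003, -1.0]]
wrist_force: [-0.3, -0.3, -1.6]
width: 55.8
[587.82914529 232.97932134 273.03788255] 101.3797110557677 [-0.00146645 -0.00940578 -0.99995469] [-0.26470077 -0.27680635 -1.57605746]
```

```bash
python3 - <<'E'
from h import *
i2=grab_frame("side");im=grab_frame("top")
cv2.imwrite("pics/s2raw.png",i2);cv2.imwrite("pics/t2raw.png",im)
cv2.imwrite("pics/s2.png",cv2.resize(i2[70:145,245:345],None,fx=8,fy=8,interpolation=2))
cv2.imwrite("pics/t2.png",cv2.resize(im[150:225,145:245],None,fx=8,fy=8,interpolation=2))
E
```

```text
(no output)
```

View pics/s2.png

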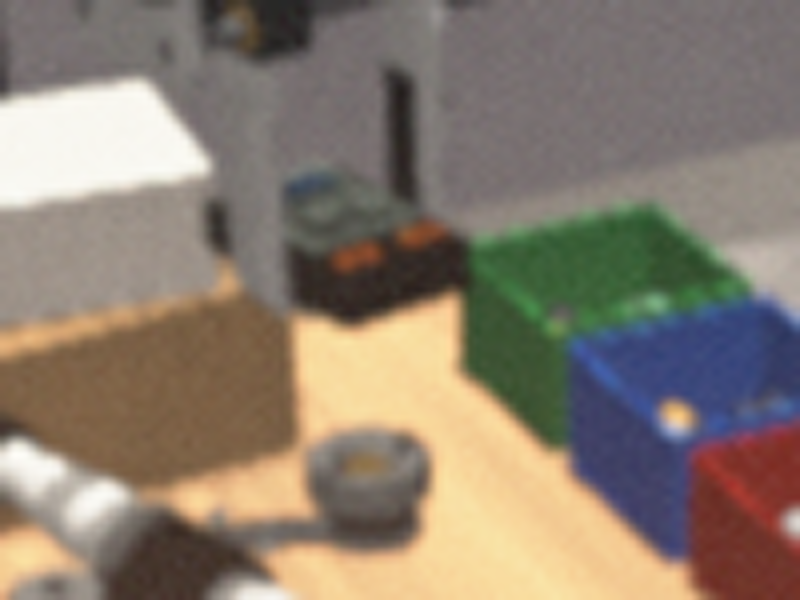

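View pics/t2.png

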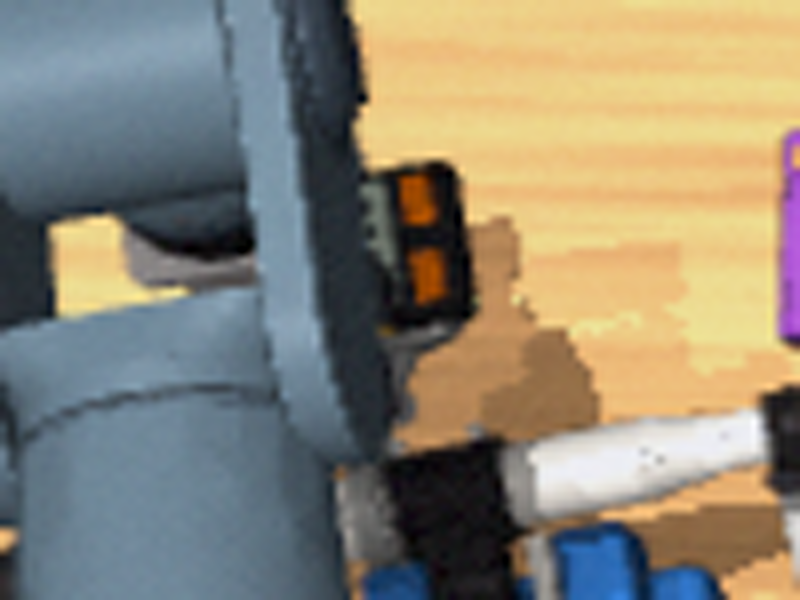

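```bash
cat > ov.py <<'E'
from h import *
C={"side":(245,70),"top":(145,150)}
def dsp(O,yaw,tilt=None):
    c,s=np.cos(np.radians(yaw)),np.sin(np.radians(yaw));R=np.array([[c,-s,0],[s,c,0],[0,0,1]])
    return lambda p:np.array(O)+R@np.array(p,float)
def draw(n,img,O,yaw,S,off,name,soff=(0,0)):
    x0,y0=C[n];v=cv2.resize(img[y0:y0+75,x0:x0+100],None,fx=8,fy=8,interpolation=2)
    P=lambda X,o:tuple(int(round(a)) for a in ((proj(n,X)+np.array(o)-(x0,y0))+.5)*8-.5)
    T=dsp(O,yaw)
    for z in(11.5,32.5):
        q=[(-44,-28,z),(-44,28,z),(44,28,z),(44,-28,z)]
        for i in range(4): cv2.line(v,P(T(q[i]),off),P(T(q[(i+1)%4]),off),(255,0,255),1)
    for q in[(-44,-28),(-44,28),(44,28),(44,-28)]: cv2.line(v,P(T((*q,11.5)),off),P(T((*q,32.5)),off),(255,0,255),1)
    for r in(24,13.5):
        pts=[P(np.array(S)+[r*np.cos(a),r*np.sin(a),0],soff) for a in np.linspace(0,6.3,60)]
        cv2.polylines(v,[np.array(pts)],False,(0,255,0),1)
    cv2.imwrite(name,v)
E
python3 - <<'E'
from ov import *
for n in C:print(n,-K(n)[3].T@K(n)[4])
print(atz("top",(195.2,185.5),204),atz("side",(290.6,127.9),205))
O=[587.8,233,273-8.1]
for n,f in(("side","s2"),("top","t2")):
    img=cv2.imread(f"pics/{f}raw.png"); draw(n,img,O,101.4,[592,231,205],(0,0),f"pics/o_{n}.png")
draw("top",cv2.imread("pics/top0.png"),O,101.4,[592,231,205],(0,0),"pics/o_top0.png")
E
```

```text
side [ 108.714376   -876.59679276  843.18046254]
top [ 256.14781205 -178.32765958 1939.48712305]
[593.81435645 231.1325649  204.        ] [589.95371125 227.39956901 205.        ]
```

View pics/o_side.png

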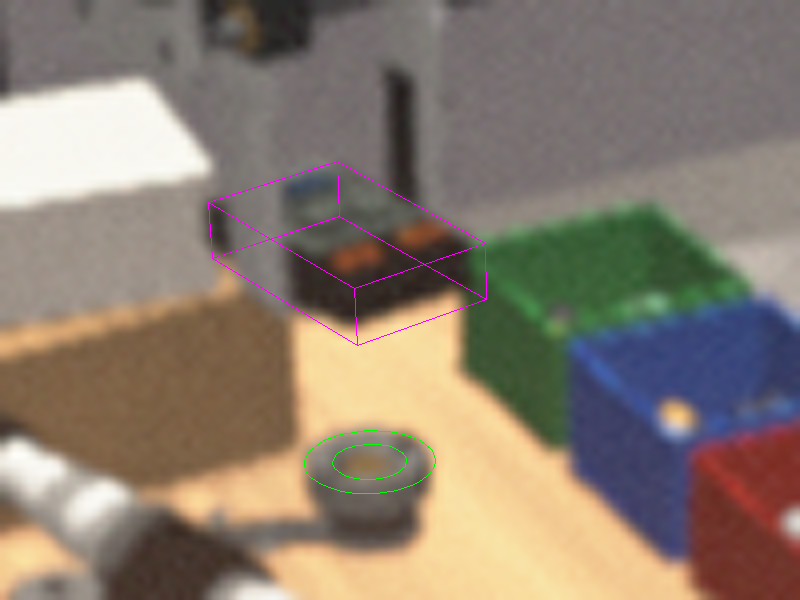

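View pics/o_top.png

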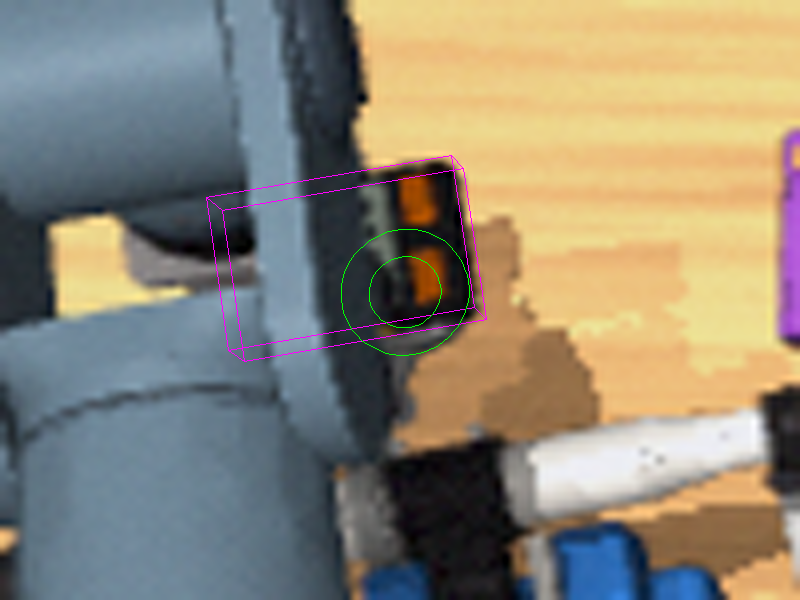

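View pics/o_top0.png

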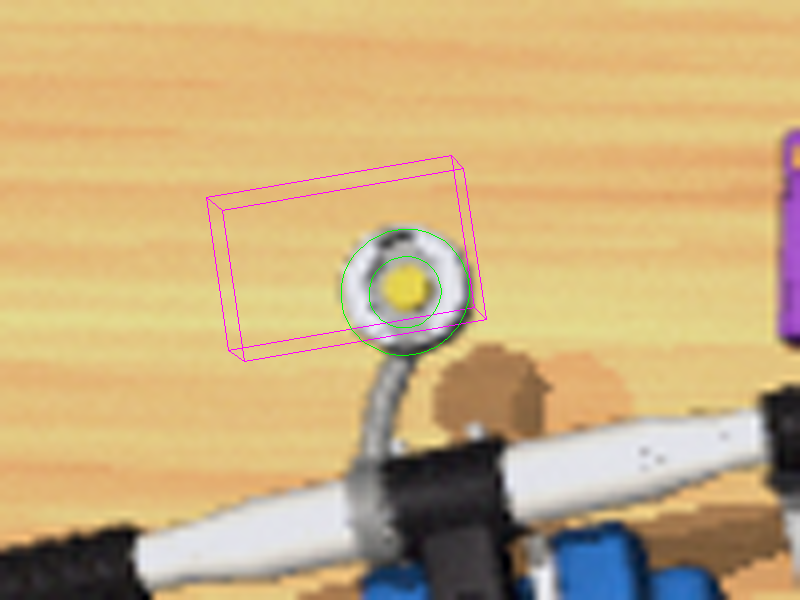

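```bash
python3 - <<'E'
from h import *
for n,(x,y,w,h) in {"side":(268,85,44,33),"top":(185,163,28,36)}.items():
    a=np.mean([grab_frame(n).astype(float) for _ in range(8)],0)
    np.save(f"pics/{n}_held.npy",a)
    k=16
    v=cv2.resize(a[y:y+h,x:x+w].astype(np.uint8),None,fx=k,fy=k,interpolation=cv2.INTER_CUBIC)
    v=np.clip((v/255.)**.6*255,0,255).astype(np.uint8)
    for i in range(0,w,4): cv2.putText(v,str(x+i),(int((i+.5)*k)-8,10),0,.35,(255,255,0),1);cv2.line(v,(int((i+.5)*k),12),(int((i+.5)*k),18),(255,255,0),1)
    for i in range(0,h,4): cv2.putText(v,str(y+i),(0,int((i+.5)*k)+4),0,.35,(255,255,0),1)
    cv2.imwrite(f"pics/z_{n}.png",v)
E
```

```text
(no output)
```

View pics/z_side.png

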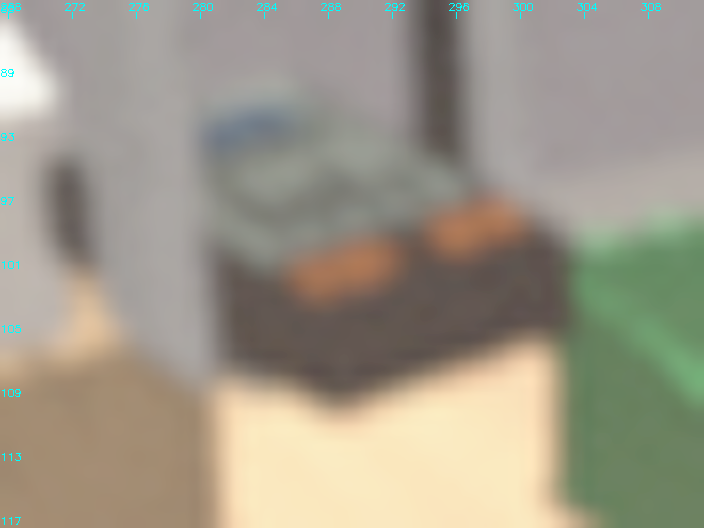

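View pics/z_top.png

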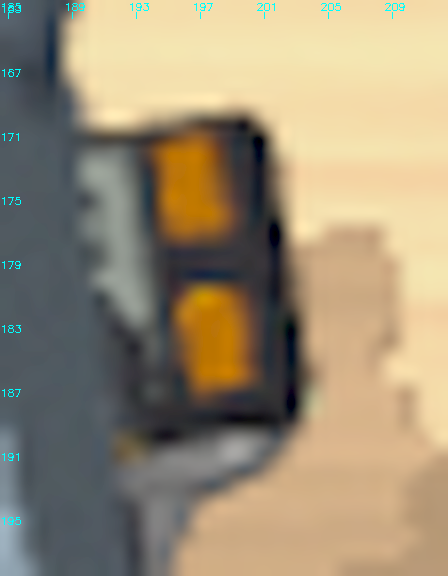

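```bash
python3 - <<'E'
from h import *
np.set_printoptions(precision=1,suppress=True)
B0,e0=tri((304.85,277.2),(333.15,248.3));B1,e1=tri((293.1,99.9),(197.3,179.0))
print(B0,e0,B1,e1)
def loc(B,T,yaw):
    c,s=np.cos(np.radians(yaw)),np.sin(np.radians(yaw));d=B-np.array(T);return [c*d[0]+s*d[1],-s*d[0]+c*d[1],d[2]]
print(np.array(loc(B0,[456.2,-201.5,11.0],-27.4)))
print(np.array(loc(B1,[587.8,233,273],101.4)))
a=cv2.imread("pics/side0.png"),cv2.imread("pics/top0.png")
# plunger centers
for im,n,c in((a[0],"side",(290,128)),(a[1],"top",(195.5,185.5))):
    h=cv2.cvtColor(im,cv2.COLOR_BGR2HSV);yy,xx=np.mgrid[:480,:640]
    m=(np.hypot(xx-c[0],yy-c[1])<6)
    w=np.where(m,np.clip(h[...,1].astype(float)-90,0,None),0);print(n,(w*xx).sum()/w.sum(),(w*yy).sum()/w.sum())
# pixel sensitivities at socket
for n in("side","top"):
    p=proj(n,[592,231,205]);print(n,p,[proj(n,np.array([592,231,205])+d)-p for d in np.eye(3)*10])
E
```

```text
[ 430.  -186.2   38.2] [np.float64(0.34666663287586363), np.float64(0.3466666328758595)] [592.4 203.7 301. ] [np.float64(1.3959589029064017), np.float64(1.3959589029064117)]
[-30.3   1.6  27.2]
[-29.6   1.2  28. ]
side 289.9339622641509 127.16509433962264
top 195.45069570477918 185.6358136721113
side [290.7 127.2] [array([ 3.1, -0.8]), array([-1.4, -1.4]), array([-0.1, -3.1])]
top [195.1 186. ] [array([ 0.2, -3.3]), array([-3.3, -0.1]), array([-0.8, -0.7])]
```

```bash
python3 - <<'E'
from h import *
vs=[]
for n,(x,y,w,h) in {"side":(290,262,52,40),"top":(320,218,40,44)}.items():
    a=cv2.imread(f"pics/{n}0.png");k=14 if n=="side" else 14
    v=cv2.resize(a[y:y+h,x:x+w],None,fx=k,fy=k,interpolation=cv2.INTER_CUBIC)
    v=np.clip(v.astype(float)*3 if n=="top" else v.astype(float)*2.2,0,255).astype(np.uint8)
    O=[456.2+2*.888,-201.5-2*.46,3];c,s=np.cos(np.radians(-27.4)),np.sin(np.radians(-27.4))
    P=lambda p:tuple(int(round(t)) for t in (proj(n,[O[0]+c*p[0]-s*p[1],O[1]+s*p[0]+c*p[1],3+p[2]])-(x,y)+.5)*k-.5)
    for z in(11.5,32.5):
        q=[(-44,-28,z),(-44,28,z),(44,28,z),(44,-28,z)]
        for i in range(4): cv2.line(v,P(q[i]),P(q[(i+1)%4]),(255,0,255),1)
    cv2.imwrite(f"pics/m_{n}.png",v)
E
```

```text
(no output)
```

View pics/m_side.png

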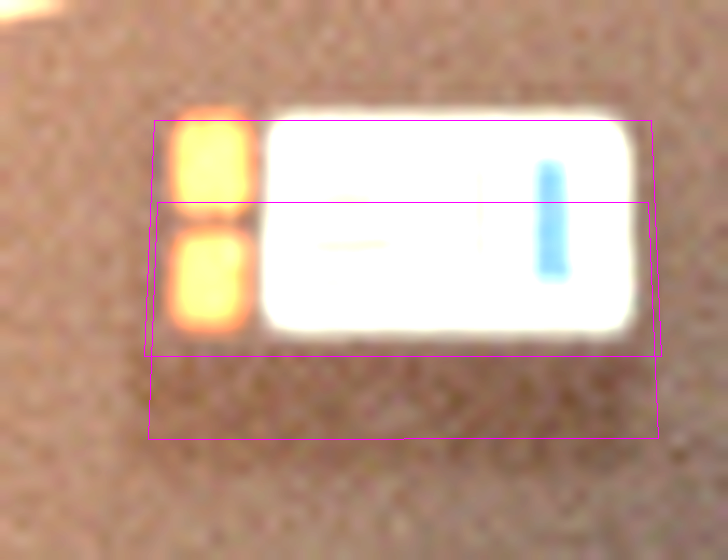

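View pics/m_top.png

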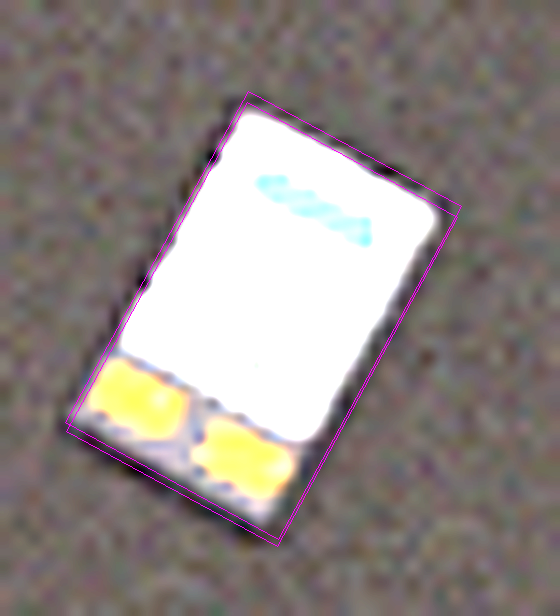

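```bash
python3 - <<'E'
from h import *
np.set_printoptions(precision=2,suppress=True)
def w(T,yaw,p):
    c,s=np.cos(np.radians(yaw)),np.sin(np.radians(yaw));return np.array([T[0]+c*p[0]-s*p[1],T[1]+s*p[0]+c*p[1],T[2]+p[2]])
for nm,T,yaw,us,ut in(("mat",[456.2,-201.5,11.],-27.4,(304.85,277.2),(333.15,248.3)),("held",[587.8,233,273],101.4,(293.1,99.9),(197.3,179.0))):
    B=w(T,yaw,[-30,0,24.4+.6])
    print(nm,"side bias px",np.array(us)-proj("side",B),"top bias px",np.array(ut)-proj("top",B), "top mm",atz("top",ut,B[2])-B,"side mm",atz("side",us,B[2])-B)
# socket outline fit in top0: averaged
im=cv2.imread("pics/top0.png")
for z,uv in((205,(195.2,185.5)),(201,(195.45,185.64))): print(atz("top",uv,z))
for z,uv in((205,(290.6,127.9)),(201,(289.93,127.17)),(205,(290.2,127.2))): print('side',atz("side",uv,z))
v=cv2.resize(im[172:200,180:212],None,fx=18,fy=18,interpolation=cv2.INTER_CUBIC)
cv2.imwrite("pics/zs_top.png",v)
v=cv2.resize(np.load("pics/side_held.npy")[116:144,276:306].astype(np.uint8),None,fx=18,fy=18,interpolation=cv2.INTER_CUBIC)
cv2.imwrite("pics/zs_side.png",v)
E
```

```text
mat side bias px [-0.28 -1.06] top bias px [-0.43 -0.3 ] top mm [0.95 1.41 0.  ] side mm [0.95 3.48 0.  ]
held side bias px [-0.99 -0.87] top bias px [-0.12 -0.23] top mm [0.64 0.37 0.  ] side mm [-0.06  6.31  0.  ]
[593.62 230.9  205.  ]
[593.99 231.07 201.  ]
side [589.95 227.4  205.  ]
side [593.1  239.31 201.  ]
side [590.71 231.83 205.  ]
```

View pics/zs_top.png

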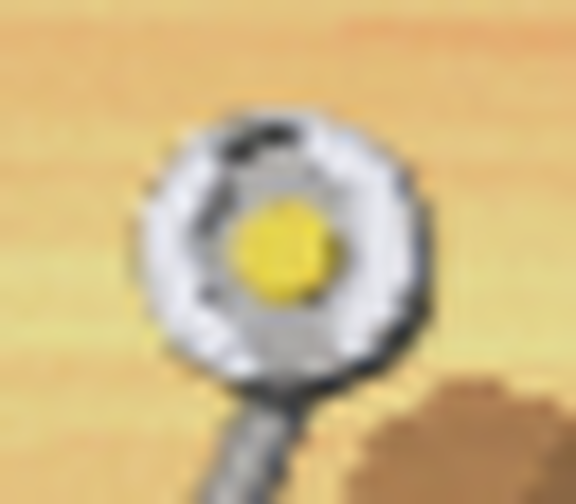

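View pics/zs_side.png

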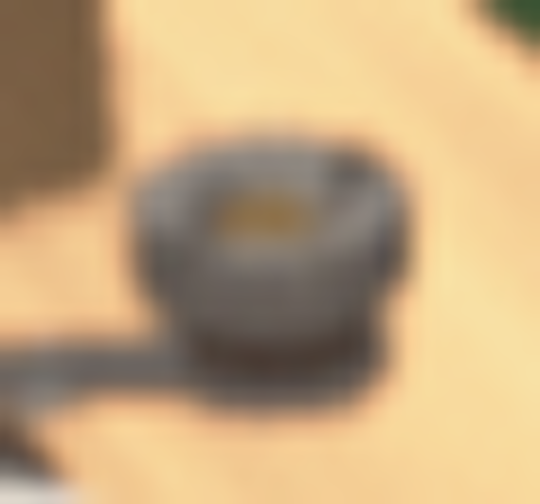

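```bash
python3 -m creep '0.5 0 1.6 6.4 -4.1 0 1;0 0 0 0 0 -15 1;0 0 0 0 0 -15 1;0 0 0 0 0 -10 1;0 0 0 0 0 0 1';  python3 -m creep '0 0 0 0 0 0 1;0 0 0 0 0 0 1'; python3 - <<'E'
from h import *
s=observe();R=np.array(s['ee_rot']);print(s['position'],np.degrees(np.arctan2(R[1,0],R[0,0])),R[:,2],s['wrist_force'])
E
```

```text
t: 9.4
position: [593.3, 229.3, 228.8]
ee_rot: [[-0.226, 0.974, -0.003], [0.974, 0.226, -0.0], [0.0, -0.003, -1.0]]
wrist_force: [0.3, 0.0, -2.2]
width: 55.7
t: 9.6
position: [592.7, 229.5, 227.9]
ee_rot: [[-0.226, 0.974, -0.004], [0.974, 0.226, -0.001], [0.0, -0.004, -1.0]]
wrist_force: [-0.5, -0.6, -2.1]
width: 55.3
[592.73013856 229.54010982 227.85775256] 103.05191300434645 [-4.31765793e-03 -6.09897330e-04 -9.99990493e-01] [-0.45713075 -0.58845984 -2.1073714 ]
```

```bash
cat > look.py <<'E'
import sys
from ov import *
tag=sys.argv[1]
s=observe();R=np.array(s['ee_rot']);yaw=np.degrees(np.arctan2(R[1,0],R[0,0]));T=s['position']
O=np.array(T)+2*R[:,0]-[0,0,8]
for n,b in(("side",(-.99,-.87)),("top",(-.12,-.23))):
    a=np.mean([grab_frame(n).astype(float) for _ in range(5)],0).astype(np.uint8)
    cv2.imwrite(f"pics/{tag}_{n}_raw.png",a)
    C[n]=(255,75) if n=="side" else C[n]
    draw(n,a,O,yaw,[593.8,230.8,205],b,f"pics/{tag}_{n}.png",b)
print(T,yaw,s['wrist_force'])
E
python3 look.py a
```

```text
[592.73013856 229.54010982 227.85775256] 103.05191300434645 [-0.45713075 -0.58845984 -2.1073714 ]
```

View pics/a_side.png

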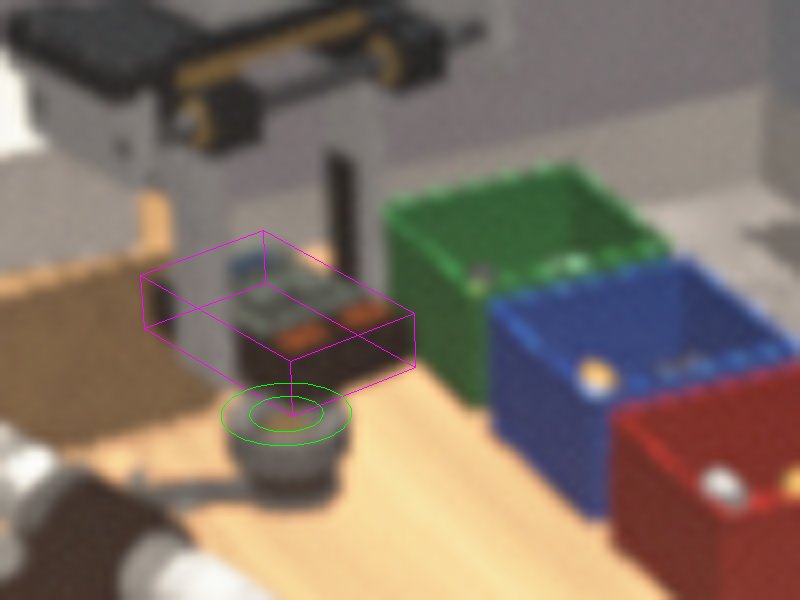

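View pics/a_top.png

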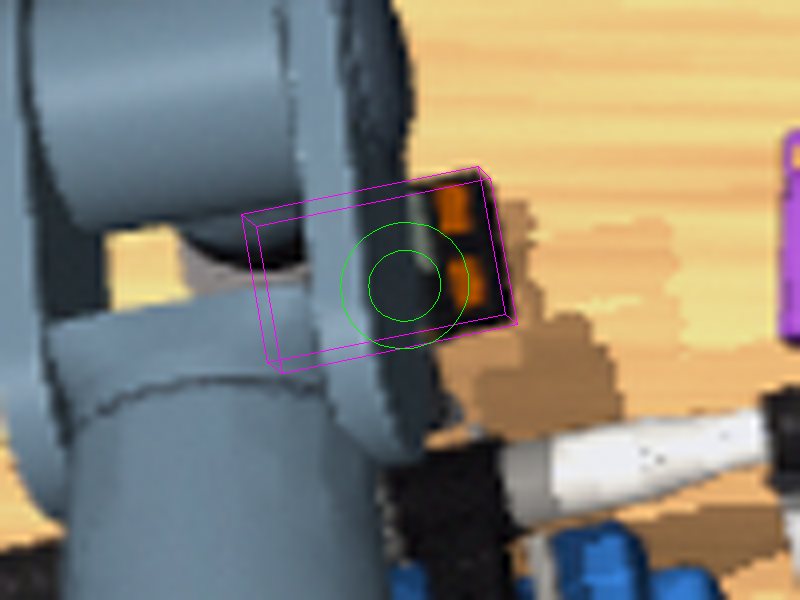

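```bash
python3 - <<'E'
import cv2,numpy as np
a=cv2.imread("pics/a_side_raw.png");x,y,w,h,k=272,98,44,40,16
v=cv2.resize(a[y:y+h,x:x+w],None,fx=k,fy=k,interpolation=cv2.INTER_CUBIC);v=((v/255.)**.6*255).astype(np.uint8)
for i in range(0,w,4): cv2.putText(v,str(x+i),(int((i+.5)*k)-8,10),0,.35,(255,255,0),1)
for i in range(0,h,4): cv2.putText(v,str(y+i),(0,int((i+.5)*k)+4),0,.35,(255,255,0),1)
cv2.imwrite("pics/a_z.png",v[:600])
E
```

```text
(no output)
```

View pics/a_z.png

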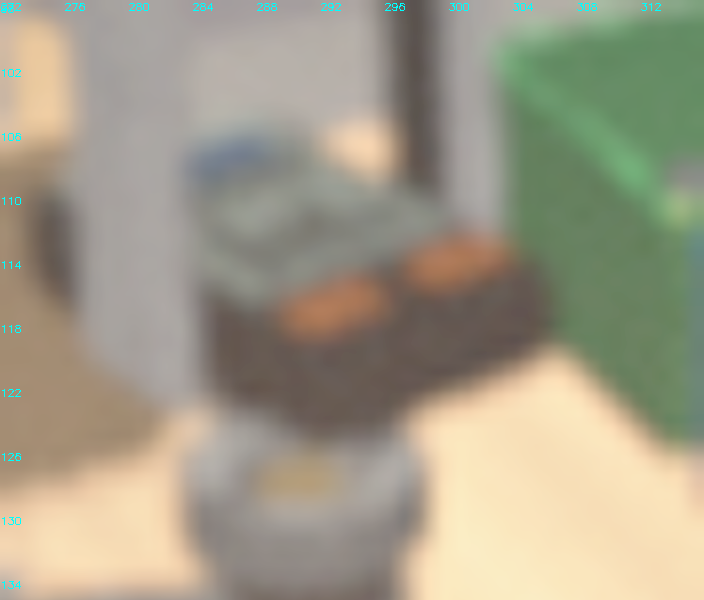

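```bash
python3 -m creep '0.1 -0.2 0 2.1 -0.7 -4 1;0 -0.1 0 0.3 0 -4 1;0 0 0 0.2 0 -2 1'; python3 - <<'E'
from h import *
s=observe();R=np.array(s['ee_rot']);print(s['position'],np.degrees(np.arctan2(R[1,0],R[0,0])),R[:,2],s['wrist_force'])
E
```

```text
t: 10.4
position: [595.9, 228.7, 217.7]
ee_rot: [[-0.226, 0.974, 0.003], [0.974, 0.226, 0.002], [0.001, 0.003, -1.0]]
wrist_force: [-0.4, -0.7, -1.4]
width: 55.5
[595.91609388 228.68638568 217.72225526] 103.04184554924137 [ 0.00258784  0.00151573 -0.9999955 ] [-0.38982207 -0.69208336 -1.44453482]
```

```bash
python3 -m creep '-0.1 0.1 0 -1.3 0.2 -1.5 1'; python3 -m creep '0 0 0 0 0 -1.5 1'; python3 -m creep '0 0 0 0 0 -1 1'
```

```text
t: 10.5
position: [594.5, 228.8, 215.7]
ee_rot: [[-0.226, 0.974, 0.0], [0.974, 0.226, -0.0], [-0.001, 0.0, -1.0]]
wrist_force: [-0.2, 0.3, -1.4]
width: 55.4
t: 10.6
position: [594.4, 228.8, 213.9]
ee_rot: [[-0.226, 0.974, -0.0], [0.974, 0.226, -0.001], [-0.001, -0.0, -1.0]]
wrist_force: [-0.8, 0.1, -1.4]
width: 55.9
t: 10.7
position: [594.3, 228.8, 212.6]
ee_rot: [[-0.226, 0.974, -0.0], [0.974, 0.226, -0.001], [-0.001, -0.001, -1.0]]
wrist_force: [-0.2, -0.1, -0.9]
width: 55.7
```

```bash
python3 -m creep '0 0 0 0.2 0 -1 1'; python3 -m creep '0 0 0 0.1 0 -1 1';python3 -m creep '0 0 0 0.1 0 -1 1'
```

```text
t: 10.8
position: [594.4, 228.8, 211.9]
ee_rot: [[-0.226, 0.974, -0.0], [0.974, 0.226, -0.001], [-0.001, -0.001, -1.0]]
wrist_force: [-1.4, 0.4, 0.9]
width: 55.6
t: 10.9
position: [594.5, 228.9, 211.3]
ee_rot: [[-0.226, 0.974, -0.0], [0.974, 0.226, -0.001], [-0.0, -0.001, -1.0]]
wrist_force: [-2.2, 0.3, 1.6]
width: 56.2
t: 11.0
position: [594.6, 229.0, 210.8]
ee_rot: [[-0.226, 0.974, -0.0], [0.974, 0.226, -0.0], [-0.0, -0.0, -1.0]]
wrist_force: [-1.6, 0.1, 1.3]
width: 55.5
```

```bash
python3 -m creep '0 0 0 -1 0 0 1'; python3 -m creep '0 0 0 -0.7 0 -0.5 1';python3 -m creep '0 0 0 0 0 -1 1'
```

```text
t: 11.1
position: [594.0, 229.4, 210.7]
ee_rot: [[-0.226, 0.974, 0.001], [0.974, 0.226, 0.0], [0.0, 0.001, -1.0]]
wrist_force: [1.1, 0.6, -2.5]
width: 55.7
t: 11.2
position: [593.7, 229.4, 210.3]
ee_rot: [[-0.226, 0.974, 0.002], [0.974, 0.226, 0.001], [0.0, 0.003, -1.0]]
wrist_force: [1.7, -0.5, -0.9]
width: 55.6
t: 11.3
position: [593.8, 229.6, 209.3]
ee_rot: [[-0.226, 0.974, 0.003], [0.974, 0.226, 0.001], [0.0, 0.003, -1.0]]
wrist_force: [-0.2, 1.1, -0.2]
width: 55.6
```

```bash
python3 -m creep '-0.1 0.1 0 0 0 -1 1'; python3 -m creep '0 0 0 0 0 -1 1';python3 -m creep '0 0 0 0 0 -1 1'
```

```text
t: 11.4
position: [593.8, 229.6, 208.3]
ee_rot: [[-0.226, 0.974, 0.001], [0.974, 0.226, -0.001], [-0.001, 0.001, -1.0]]
wrist_force: [0.2, 0.5, 0.9]
width: 55.6
t: 11.5
position: [593.9, 229.6, 207.5]
ee_rot: [[-0.226, 0.974, 0.001], [0.974, 0.226, -0.001], [-0.001, 0.001, -1.0]]
wrist_force: [-0.1, 0.8, 2.6]
width: 55.6
t: 11.6
position: [593.9, 229.6, 206.9]
ee_rot: [[-0.226, 0.974, 0.001], [0.974, 0.226, -0.001], [-0.001, 0.001, -1.0]]
wrist_force: [-1.8, 0.6, 3.2]
width: 55.5
```

```bash
python3 -m creep '0 0 0 0 0 -1.5 1'; python3 -m creep '0 0 0 0 0 -1.5 1';python3 -m creep '0 0 0 0 0 -1.5 1'
```

```text
t: 11.7
position: [593.9, 229.6, 206.0]
ee_rot: [[-0.226, 0.974, 0.001], [0.974, 0.226, -0.001], [-0.001, 0.001, -1.0]]
wrist_force: [-1.9, 0.3, 3.8]
width: 55.8
t: 11.8
position: [593.9, 229.6, 205.0]
ee_rot: [[-0.226, 0.974, 0.001], [0.974, 0.226, -0.001], [-0.001, 0.001, -1.0]]
wrist_force: [-2.3, 0.3, 4.3]
width: 56.2
t: 11.9
position: [593.9, 229.6, 204.1]
ee_rot: [[-0.226, 0.974, 0.002], [0.974, 0.226, -0.001], [-0.001, 0.001, -1.0]]
wrist_force: [-2.8, -1.0, 5.3]
width: 55.7
```

```bash
python3 -m creep '0 0 0 -0.6 0 -1.5 1'; python3 -m creep '0 0 0 -0.4 0 -1.5 1';python3 -m creep '0 0 0 0 0 -1.5 1'
```

```text
t: 12.0
position: [593.9, 229.6, 203.4]
ee_rot: [[-0.226, 0.974, 0.003], [0.974, 0.226, -0.001], [-0.002, 0.003, -1.0]]
wrist_force: [-1.4, 0.3, 6.5]
width: 55.5
t: 12.1
position: [593.9, 229.6, 202.9]
ee_rot: [[-0.226, 0.974, 0.005], [0.974, 0.226, -0.001], [-0.002, 0.004, -1.0]]
wrist_force: [-3.3, -0.3, 6.0]
width: 55.3
t: 12.2
position: [593.9, 229.6, 202.3]
ee_rot: [[-0.226, 0.974, 0.005], [0.974, 0.226, -0.001], [-0.002, 0.005, -1.0]]
wrist_force: [-4.1, -0.6, 6.7]
width: 55.7
```

```bash
python3 -m creep '0 0.3 0 -1.3 0 -0.8 1'; python3 -m creep '0 0.2 0 -0.6 0 -1.2 1';python3 -m creep '0 0 0 0 0 -1.5 1'
```

```text
t: 12.3
position: [593.8, 229.6, 202.8]
ee_rot: [[-0.226, 0.974, 0.003], [0.974, 0.226, -0.001], [-0.001, 0.003, -1.0]]
wrist_force: [2.1, -1.0, 5.5]
width: 55.3
t: 12.4
position: [593.9, 229.6, 202.9]
ee_rot: [[-0.226, 0.974, 0.002], [0.974, 0.226, -0.001], [-0.001, 0.002, -1.0]]
wrist_force: [-1.9, -1.0, 6.0]
width: 55.8
t: 12.5
position: [594.0, 229.6, 202.4]
ee_rot: [[-0.226, 0.974, 0.002], [0.974, 0.226, -0.001], [-0.001, 0.002, -1.0]]
wrist_force: [-4.9, -0.0, 6.5]
width: 55.8
```

```bash
python3 -m creep '0 0.1 0 -0.7 0 -2 1'; python3 -m creep '0 0.1 0 -0.7 0 -2 1';python3 -m creep '0 0.1 0 -0.7 0 -2 1'
```

```text
t: 12.6
position: [593.9, 229.6, 201.7]
ee_rot: [[-0.226, 0.974, 0.002], [0.974, 0.226, -0.0], [-0.001, 0.002, -1.0]]
wrist_force: [-1.6, -1.2, 8.3]
width: 55.6
t: 12.7
position: [593.9, 229.6, 201.2]
ee_rot: [[-0.226, 0.974, 0.003], [0.974, 0.226, -0.0], [-0.001, 0.002, -1.0]]
wrist_force: [-2.1, -1.7, 8.7]
width: 55.9
t: 12.8
position: [593.9, 229.6, 200.9]
ee_rot: [[-0.226, 0.974, 0.003], [0.974, 0.226, -0.0], [-0.001, 0.003, -1.0]]
wrist_force: [-2.5, -1.1, 7.5]
width: 55.8
```

```bash
python3 -m creep '0 0.1 0 -0.7 0 -2.5 1'; python3 -m creep '0 0.1 0 -0.7 0 -2.5 1';python3 -m creep '0 0.1 0 -0.7 0 -2.5 1'
```

```text
t: 12.9
position: [593.9, 229.6, 200.2]
ee_rot: [[-0.226, 0.974, 0.003], [0.974, 0.226, -0.0], [-0.001, 0.003, -1.0]]
wrist_force: [-2.9, -0.9, 8.5]
width: 55.7
t: 13.0
position: [593.9, 229.6, 199.6]
ee_rot: [[-0.226, 0.974, 0.004], [0.974, 0.226, -0.0], [-0.001, 0.004, -1.0]]
wrist_force: [-3.6, -1.0, 10.2]
width: 55.5
t: 13.1
position: [593.9, 229.6, 199.1]
ee_rot: [[-0.226, 0.974, 0.004], [0.974, 0.226, -0.0], [-0.001, 0.004, -1.0]]
wrist_force: [-3.4, -0.8, 10.3]
width: 55.5
```

```bash
cat > st.py <<'E'
from h import *
s=observe();R=np.array(s['ee_rot']);print("yaw %.1f tilt %.4f %.4f tq %s"%(np.degrees(np.arctan2(R[1,0],R[0,0])),R[0,2],R[1,2],np.round(s['ft_torque'],2)))
E
python3 -m creep '0 0.2 -4 -0.9 0 -2.3 1'; python3 st.py; python3 -m creep '0 0.2 -5 -0.9 0 -2.3 1';python3 st.py
```

```text
t: 13.2
position: [594.0, 229.7, 199.0]
ee_rot: [[-0.156, 0.988, 0.004], [0.988, 0.156, 0.0], [-0.001, 0.004, -1.0]]
wrist_force: [-1.4, -0.5, 9.4]
width: 55.3
yaw 99.0 tilt 0.0037 0.0000 tq [-0.09  0.46  0.  ]
t: 13.3
position: [594.2, 229.8, 199.0]
ee_rot: [[-0.066, 0.998, 0.003], [0.998, 0.066, 0.0], [-0.0, 0.003, -1.0]]
wrist_force: [-1.9, -0.8, 10.6]
width: 55.5
yaw 93.8 tilt 0.0034 0.0002 tq [-0.21  0.56  0.03]
```

```bash
python3 -m creep '0 0.2 -5 -0.9 0 -2.4 1';python3 st.py;python3 -m creep '0 0.2 -5 -0.9 0 -2.4 1';python3 st.py
```

```text
t: 13.4
position: [594.3, 229.9, 198.8]
ee_rot: [[0.024, 1.0, 0.003], [1.0, -0.024, 0.0], [0.0, 0.003, -1.0]]
wrist_force: [-2.9, -0.5, 10.0]
width: 55.5
yaw 88.6 tilt 0.0032 0.0003 tq [-0.11  0.6   0.03]
t: 13.5
position: [594.5, 229.9, 198.8]
ee_rot: [[0.115, 0.993, 0.003], [0.993, -0.115, 0.0], [0.001, 0.003, -1.0]]
wrist_force: [-2.6, -0.2, 10.2]
width: 55.3
yaw 83.4 tilt 0.0029 0.0004 tq [-0.23  0.58  0.05]
```

```bash
python3 -m creep '0 0.2 -6 -1.2 0 -2.4 1;0 0.2 -6 -1.2 0 -2.4 1';python3 st.py;python3 -m creep '0 0.2 -6 -1.2 0 -2.4 1;0 0.2 -6 -1.2 0 -2.4 1';python3 st.py
```

```text
t: 13.7
position: [594.7, 230.0, 198.8]
ee_rot: [[0.327, 0.945, 0.004], [0.945, -0.327, 0.001], [0.002, 0.003, -1.0]]
wrist_force: [-2.4, -1.1, 9.8]
width: 55.7
yaw 70.9 tilt 0.0036 0.0008 tq [-0.13  0.51  0.1 ]
t: 13.9
position: [594.8, 230.3, 198.8]
ee_rot: [[0.524, 0.852, 0.004], [0.852, -0.524, 0.001], [0.003, 0.003, -1.0]]
wrist_force: [-2.5, -0.3, 10.0]
width: 55.4
yaw 58.4 tilt 0.0043 0.0012 tq [-0.06  0.54  0.08]
```

```bash
python3 -m creep '0 0.2 -6 -1.2 0 -2.4 1;0 0.2 -6 -1.2 0 -2.4 1';python3 st.py;python3 -m creep '0 0.2 -6 -1.2 0 -2.4 1;0 0.2 -6 -1.2 0 -2.4 1';python3 st.py
```

```text
t: 14.1
position: [594.8, 230.8, 198.8]
ee_rot: [[0.696, 0.718, 0.005], [0.718, -0.696, 0.002], [0.005, 0.002, -1.0]]
wrist_force: [-2.0, -0.2, 9.3]
width: 55.5
yaw 45.9 tilt 0.0049 0.0020 tq [-0.06  0.58  0.08]
t: 14.3
position: [594.8, 231.3, 198.9]
ee_rot: [[0.835, 0.551, 0.006], [0.551, -0.835, 0.003], [0.006, 0.001, -1.0]]
wrist_force: [-2.9, -0.5, 9.1]
width: 55.7
yaw 33.4 tilt 0.0058 0.0027 tq [-0.03  0.61  0.06]
```

```bash
python3 -m creep '0 0.3 -6 -1.2 0 -2.6 1;0 0.3 -6 -1.2 0 -2.6 1';python3 st.py;python3 -m creep '-0.1 0.3 -4 -1.2 0 -2.5 1';python3 st.py;python3 -m creep '-0.1 0.3 -3 -1.2 0 -2.4 1';python3 st.py
```

```text
t: 14.5
position: [594.7, 231.8, 198.6]
ee_rot: [[0.934, 0.357, 0.003], [0.357, -0.934, 0.003], [0.004, -0.002, -1.0]]
wrist_force: [-2.5, -0.7, 10.5]
width: 55.9
yaw 20.9 tilt 0.0030 0.0033 tq [-0.06  0.59  0.08]
t: 14.6
position: [594.7, 232.0, 198.5]
ee_rot: [[0.958, 0.288, 0.001], [0.288, -0.958, 0.002], [0.002, -0.001, -1.0]]
wrist_force: [-1.8, -0.7, 9.9]
width: 55.5
yaw 16.7 tilt 0.0015 0.0020 tq [-0.17  0.63  0.08]
t: 14.7
position: [594.6, 232.1, 198.6]
ee_rot: [[0.972, 0.235, -0.0], [0.235, -0.972, 0.001], [-0.0, -0.001, -1.0]]
wrist_force: [-2.1, -0.4, 9.8]
width: 55.3
yaw 13.6 tilt -0.0002 0.0006 tq [-0.17  0.64  0.03]
```

```bash
python3 -m creep '0 0 -0.6 -0.8 0 -0.5 1;0 0 0 -0.3 0 0.5 1';python3 st.py;python3 -m creep '0 0 0 0 0 1.5 1;0 0 0 0 0 1.5 1';python3 st.py
```

```text
t: 14.9
position: [594.7, 232.1, 201.8]
ee_rot: [[0.975, 0.224, 0.003], [0.224, -0.975, 0.0], [0.003, 0.0, -1.0]]
wrist_force: [-3.0, -0.2, 5.6]
width: 55.3
yaw 13.0 tilt 0.0033 0.0004 tq [-0.09  0.81  0.02]
t: 15.1
position: [594.6, 232.1, 205.7]
ee_rot: [[0.975, 0.224, 0.003], [0.224, -0.975, 0.0], [0.003, 0.0, -1.0]]
wrist_force: [-1.8, 0.0, 2.2]
width: 55.6
yaw 13.0 tilt 0.0035 0.0003 tq [-0.03  0.51  0.03]
```

```bash
python3 -m creep '0 0 0 0 0 1 1';python3 st.py;python3 -m creep '0 0 0 0 0 1 1';python3 st.py;python3 -m creep '0 0 0 0 0 1 1';python3 st.py
```

```text
t: 15.2
position: [594.6, 232.1, 206.5]
ee_rot: [[0.974, 0.224, 0.003], [0.224, -0.975, 0.0], [0.003, 0.0, -1.0]]
wrist_force: [-1.8, 0.7, 0.7]
width: 55.7
yaw 13.0 tilt 0.0035 0.0003 tq [ 0.03  0.29 -0.01]
t: 15.3
position: [594.5, 232.1, 206.9]
ee_rot: [[0.975, 0.224, 0.003], [0.224, -0.975, 0.0], [0.003, 0.0, -1.0]]
wrist_force: [-0.4, 0.3, -0.3]
width: 55.3
yaw 13.0 tilt 0.0034 0.0004 tq [0.03 0.15 0.06]
t: 15.4
position: [594.5, 232.1, 207.2]
ee_rot: [[0.975, 0.224, 0.003], [0.224, -0.975, 0.0], [0.003, 0.0, -1.0]]
wrist_force: [1.6, 0.4, -0.2]
width: 55.5
yaw 13.0 tilt 0.0032 0.0004 tq [0.13 0.04 0.05]
```

```bash
python3 -m creep '0 0 0 0 0 1.2 1';python3 st.py;python3 -m creep '0 0 0 0 0 1.2 1';python3 st.py;python3 -m creep '0 0 0 0 0 1.2 1';python3 st.py
```

```text
t: 15.5
position: [594.5, 232.0, 207.6]
ee_rot: [[0.975, 0.224, 0.003], [0.224, -0.975, 0.0], [0.003, 0.0, -1.0]]
wrist_force: [1.3, 1.8, -1.8]
width: 55.9
yaw 13.0 tilt 0.0030 0.0005 tq [0.12 0.05 0.06]
t: 15.6
position: [594.5, 232.0, 208.1]
ee_rot: [[0.975, 0.224, 0.003], [0.224, -0.975, 0.001], [0.003, 0.0, -1.0]]
wrist_force: [1.2, 0.9, -2.5]
width: 55.5
yaw 13.0 tilt 0.0027 0.0005 tq [ 0.15 -0.2   0.05]
t: 15.7
position: [594.5, 232.0, 208.6]
ee_rot: [[0.975, 0.224, 0.003], [0.224, -0.975, 0.001], [0.003, 0.0, -1.0]]
wrist_force: [2.4, 1.6, -3.9]
width: 55.5
yaw 13.0 tilt 0.0025 0.0005 tq [ 0.19 -0.24  0.02]
```

```bash
python3 -m creep '0 0 0 0 0 -1.2 1;0 0 0 0 0 -0.3 1';python3 st.py; python3 -m creep '0 0 0 0 0 0 -1;0 0 0 0 0 0 -1;0 0 0 0 0 0 -1;0 0 0 0 0 0 -1'; python3 st.py
```

```text
t: 15.9
position: [594.6, 232.1, 207.0]
ee_rot: [[0.975, 0.224, 0.002], [0.224, -0.975, 0.001], [0.003, -0.0, -1.0]]
wrist_force: [0.4, 0.7, 0.4]
width: 55.8
yaw 13.0 tilt 0.0025 0.0006 tq [0.13 0.08 0.02]
t: 16.3
position: [594.5, 231.6, 207.9]
ee_rot: [[0.975, 0.224, 0.002], [0.224, -0.975, -0.0], [0.002, 0.001, -1.0]]
wrist_force: [-0.4, 0.2, 0.2]
width: 84.4
yaw 12.9 tilt 0.0024 -0.0004 tq [-0.03  0.14 -0.  ]
```

```bash
python3 -m creep '0 0 0 0 0 0 -1;0 0 0 0 0 5 -1;0 0 0 0 0 20 -1;0 0 0 0 0 30 -1;0 0 0 0 0 40 -1'; python3 -m creep '0 0 0 -10 0 40 -1;0 0 0 -30 20 10 -1;0 0 0 -30 40 0 -1;0 0 0 -30 40 0 -1;0 0 0 -30 40 0 -1'; python3 -m creep '0 0 0 -35 40 0 -1;0 0 0 -35 40 0 -1;0 0 0 -35 40 0 -1;0 0 0 -35 40 0 -1;0 0 0 0 0 0 -1'
```

```text
t: 16.8
position: [590.5, 230.6, 298.6]
ee_rot: [[0.975, 0.224, -0.012], [0.224, -0.975, -0.003], [-0.012, 0.001, -1.0]]
wrist_force: [0.0, 0.6, 1.0]
width: 94.1
t: 17.3
position: [462.6, 369.6, 361.8]
ee_rot: [[0.977, 0.213, 0.005], [0.213, -0.977, 0.001], [0.005, 0.0, -1.0]]
wrist_force: [0.2, 0.4, 0.1]
width: 93.9
t: 17.8
position: [325.9, 523.0, 365.2]
ee_rot: [[0.976, 0.218, 0.008], [0.218, -0.976, 0.005], [0.009, -0.003, -1.0]]
wrist_force: [0.5, -0.9, 0.5]
width: 94.1
```

```bash
python3 - <<'E'
from h import *
for n,(x,y,w,h) in {"side":(255,90,75,60),"top":(150,150,100,75)}.items():
    a=np.mean([grab_frame(n).astype(float) for _ in range(4)],0).astype(np.uint8)
    cv2.imwrite(f"pics/f_{n}full.png",a)
    cv2.imwrite(f"pics/f_{n}.png",cv2.resize(a[y:y+h,x:x+w],None,fx=8,fy=8,interpolation=2))
E
```

```text
(no output)
```

View pics/f_side.png

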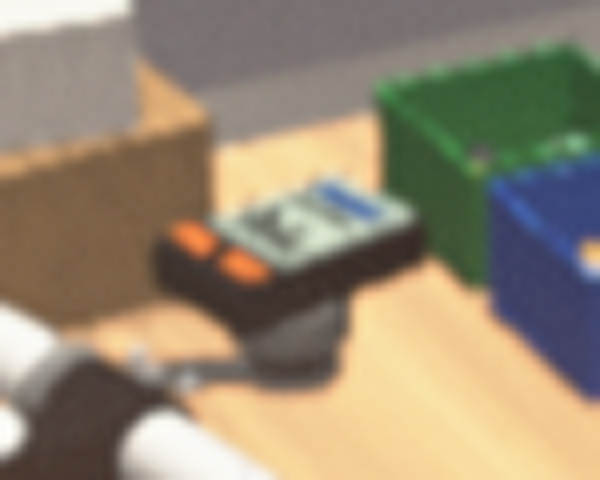

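View pics/f_top.png

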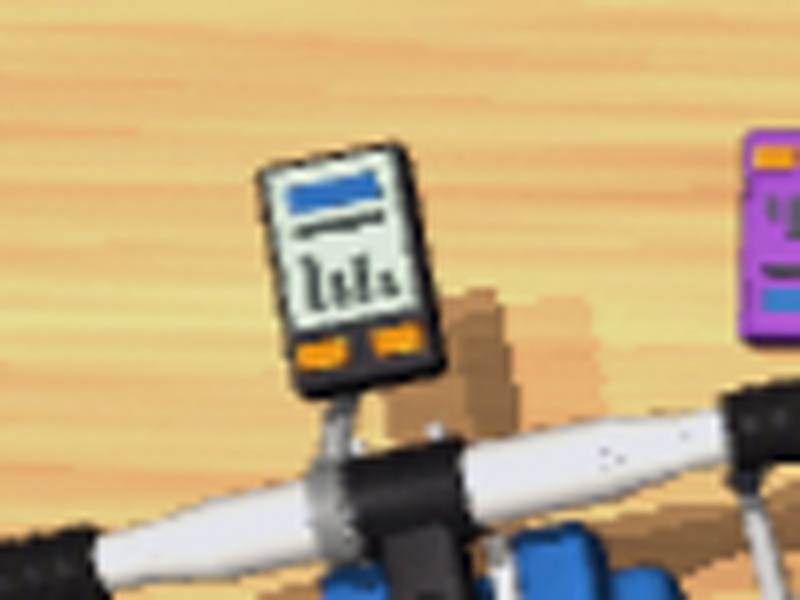

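View pics/f_topfull.png

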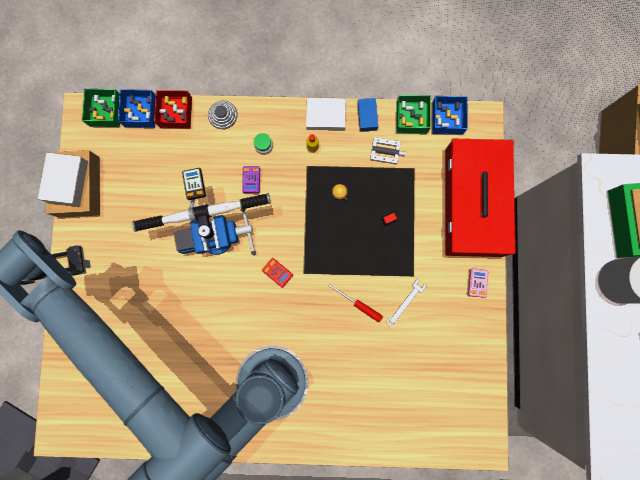

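The final pictures show the display level on the mount with its nose forward and its orange buttons (top about 190–200, 193) towards the bar. The bell and the rear light are where they started, and the gripper is clear.

```bash
python3 -c "
from bench import *
print(close_job())"
```

```text
the job is handed in; nothing more can be done
None
```

The display is on the bayonet mount, locked with its orange buttons towards the handlebar, and I handed the job in at about 18 s of the 72 s allowed.

- **Fitting:** I gripped it across its width and set it in crosswise. It touched the lip once on the way in, at about 2 N, and I shifted it 1 mm. I pressed with about 11 N (highest reading 10.6 N plus its weight) and turned it 90° clockwise. The twisting moment stayed around 0.1 N m or less.
- **Lock check:** When I eased off, it sprang up to within about 0.3 mm of the locked height. A gentle upward pull of about 3 N did not free it. I did not test the lock by twisting, so as not to force it against the stops.
- **Last pictures:** The display is level on the mount with its nose forward. The bell and the rear light are in their original places, and the gripper is open and well clear.
- **Disagreements:** The side camera was off from the arm's measured position by about 1 px (several mm in depth). I corrected the alignment using the held display and the contact forces. While pressing, there was also a sideways force of up to 5 N, which did not affect the fit.

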